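Three restored pots back to the boards of their own ware

ROBOT

A 7-joint arm with a two-finger parallel gripper is mounted at the origin on the work surface. World frame = base frame: x ahead of the robot, y to its left, z up, the work surface at z = 0. Lengths are in m, angles in rad, forces in N, time in s.
With the tool pointing down it reaches from about 0.4 to 0.925 m from the base axis. Payload 4.1 kg.
Tool frame: the origin (TCP) lies between the finger pads; the fingertips stand 17 mm ahead of it and the grasp point (between the pads) lies 2 mm behind it; z points along the fingers, y is the line along which they close (so a half turn about z gives the same grasp; the last joint's range is limited). The gripper opens to 85 mm and grips with 20 to 120 N. Pads are 22 mm wide; open, the fingers measure 114 mm over their backs; the gripper's body (76 mm by 85 mm) begins 54 mm behind the grasp point. The pads swing forward as they close: fully open they stand 13 mm farther back than shut.
Start: joints at [-1.289, 0.398, 0.045, 1.537, -0.019, 1.207, -0.051], TCP at [0.242, 0.603, 0.248] pointing down, gripper open.
Joint ranges: [-2.82, 2.82], [-0.49, 2.23], [-1.37, 1.46], [0, 2.46], [-1.36, 4.5], [0.23, 2], [-2.94, 2.94]. Speed limits (rad/s): [2.57, 2.57, 3.14, 3.14, 3.14, 3.14, 3.14].

INTERFACE

Orientations are given as a 3x3 rotation matrix whose columns are the frame's x, y, z axes.
In Python, from plant import ctrl gives the robot as it stands.
- The arm moves only by the tool jog_arm, never from a script. Its argument "increments" is a list of rows, each a list of 6 numbers: the shift along the tool's x, y, z in mm, then the turn, a rotation vector about the tool's x, y, z in degrees. In form: [[tx, ty, tz, ax, ay, az], ...]. A call has 1 to 5 rows; each row shifts and turns the commanded pose from where the row before left it, along the tool's axes as they then stand; what a row does not reach is not made up. A row lasts 1/12 s, in which the tool goes at most 41.7 mm and 7.16 degrees, less where a joint would pass 70% of its speed; a pose out of reach is approached as far as the arm can. A call is refused whole if a number of a shift passes 41.7 or a number of a turn 7.16, either way. A call with a gripper value outside its range is refused whole. "claw" is the opening, from 0 (shut) to 1 (fully open), set as the call begins (left out, the last holds). The fingers move at their own pace and stop on an object; the grip force is fixed at half the most. Time passes only in rows, so rows that do not move let the fingers close. It gives the time, the measured TCP pose, the force, the opening and the grip force at its end, in the units of the state.
- ctrl.get_obs(): the state, without advancing time (a new reading comes with each control period).
- ctrl.read_camera(name): name is "side" or "top" or "wrist"; returns a dict with "pixels" (384x512x3 uint8, red, green, blue), "K" (3x3 intrinsics, pixels), "rvec" (rotation vector, rad) and "tvec" (3), from world to camera coordinates, as OpenCV has them. Camera axes: x right, y down, z forward; pixel columns grow to the right and rows downward; lengths in m; the calibration is good to about 2 mm. A picture is of the moment at which its call begins. There is no depth.
- ctrl.close_job(): hands the job in; it is judged then, once.
Trained networks look in a picture, given as the dict that the camera call returned (one of the last four; its "shot" number tells which), for a name from the list of things; names that differ only in an ending like _2 or _b are one class to them, and where a whole thing is asked for, a point or a joint stands for the part that bears it (a point fixed in the world has none). Each returns a list of dicts, best first, with "p" (0 to 1); they miss things now and then, are a little off and sometimes report something else, mostly with a low value. They report only what shows in the picture. A call takes as long as a camera call.
- ctrl.look_for(picture, name): "point" ([row, column] in pixels, amid what is visible of it).
- ctrl.masks_of(picture, name): "pixels" (384x512 bool, what is visible of it) and "point" ([row, column] in pixels, amid what is visible of it).
- ctrl.spot_point(picture, name): "point" ([row, column] in pixels: a listed point, or the origin of a listed thing).
The state is a dict: "time_s": time; "joint_positions": joint angles; "joint_vel": joint speeds; "joint_efforts": joint torques, N m; "ee_pos": TCP position; "orientation": TCP orientation; "contact_force": force on the tool from outside, world axes, zero at the start; "ft_torque": the same for the moment, N m; "opening": finger opening in m; "grasp_force": force on a finger pad.
Only numpy, scipy, OpenCV 4.12 (cv2) and the standard library are available. Lean on these libraries where they do the work, as an engineer would, in place of code of your own. Each camera call takes 0.05 s, during which the arm holds its last target. There are 200 camera calls.

TASK

The three restored pots have been stood on one another's boards: put each on the cork ring of the board whose dish holds sherds of its own colour, upright and well seated in the ring. They are round-bottomed and fragile, so use the empty spare ring to park one meanwhile, never stand a pot on the bare bench or tip it over, and set each down without dropping it. Leave the wash bottle, the tape roll and the brush where they are.

Things in the scene. Friction and masses are not known exactly. Their poses are not given: they have to be found in the camera images.
- pot_red: Brick-red pot, round-bottomed: narrow-necked juglet, dark painted bands, white paper strips. 128 mm tall, globular belly 92 mm across; its top 36 mm is a straight cylindrical neck 38 mm across, to be gripped from above. Origin: lowest point, on its axis; z is the axis, up; turn about z is free. Seated on a cork ring its origin is 22 mm above the bench. 0.2 to 0.37 kg.
- pot_grey: Dark grey pot, round-bottomed: jar with two small lugs on its belly (along y, 114 mm over them, below the shoulder), white strips. 123 mm tall, globular belly 92 mm across; its top 36 mm is a straight cylindrical neck 48 mm across, to be gripped from above. Origin: lowest point, on its axis; z is the axis, up; turn about z is free. Seated on a cork ring its origin is 22 mm above the bench. 0.2 to 0.37 kg.
- pot_buff: Pale cream (buff) pot, round-bottomed: wide-necked jar, brown painted bands, white paper strips. 120 mm tall, globular belly 92 mm across; its top 36 mm is a straight cylindrical neck 56 mm across, to be gripped from above. Origin: lowest point, on its axis; z is the axis, up; turn about z is free. Seated on a cork ring its origin is 22 mm above the bench. 0.2 to 0.37 kg.
- station_red: The red pot's own place: fixed plywood board 206 x 110 x 8 mm with a cork ring (100 mm across, hole 66 mm, 28 mm tall, top 36 mm above the bench) and a blue-grey dish (86 x 100 x 18 mm, centre 101 mm from the ring's axis) of brick-red sherds, fixed. Origin: on the ring's axis at bench height; x from ring to dish, z up.
- station_grey: The grey pot's own place: fixed plywood board 206 x 110 x 8 mm with a cork ring (100 mm across, hole 66 mm, 28 mm tall, top 36 mm above the bench) and a blue-grey dish (86 x 100 x 18 mm, centre 101 mm from the ring's axis) of dark grey sherds, fixed. Origin: on the ring's axis at bench height; x from ring to dish, z up.
- station_buff: The buff pot's own place: fixed plywood board 206 x 110 x 8 mm with a cork ring (100 mm across, hole 66 mm, 28 mm tall, top 36 mm above the bench) and a blue-grey dish (86 x 100 x 18 mm, centre 101 mm from the ring's axis) of pale cream sherds, fixed. Origin: on the ring's axis at bench height; x from ring to dish, z up.
- spare_ring: Spare place, empty at the start: a square plywood board (112 x 110 x 8 mm, fixed) with the same cork ring (100 mm outside, hole 66 mm, top 36 mm above the bench) and no dish. Origin: on the ring's axis, at bench height; z up.
- wash_bottle: Bystander, loose: white solvent bottle with red cap and a thin spout reaching 32 mm from its axis, 52 mm across, 128 mm tall, standing beyond the spare ring. Origin: centre of its underside.
- tape_roll: Bystander, loose: roll of blue masking tape lying flat, 90 mm across, 24 mm high, near the robot. Origin: centre of its underside.
- brush: Bystander, loose: brush with wooden handle, 170 mm long, lying across, near the robot. Origin: underside, mid-length; x along the brush.

How it is judged:
On the way:
1. one of the pots has been parked on the spare ring, upright and let go (((horizontal distance between pot_red and spare_ring below 0.012 m and height (world z) of pot_red between 0.015 and 0.031 m and angle between pot_red's own z axis and vertical below 0.2 rad and linear speed of pot_red below 0.03 m/s and contact force between pot_red and the fingers below 0.1 N) or (horizontal distance between pot_grey and spare_ring below 0.012 m and height (world z) of pot_grey between 0.015 and 0.031 m and angle between pot_grey's own z axis and vertical below 0.2 rad and linear speed of pot_grey below 0.03 m/s and contact force between pot_grey and the fingers below 0.1 N) or (horizontal distance between pot_buff and spare_ring below 0.012 m and height (world z) of pot_buff between 0.015 and 0.031 m and angle between pot_buff's own z axis and vertical below 0.2 rad and linear speed of pot_buff below 0.03 m/s and contact force between pot_buff and the fingers below 0.1 N))), for 0.2 s.
At the end, for the whole second after the job is handed in: Each pot is seated on the cork ring of the board with sherds of its own colour: its axis within 12 mm of the ring's, its lowest point 15 to 31 mm above the bench, leaning less than 0.2 rad, released and at rest (under 0.03 m/s) (horizontal distance between pot_red and station_red below 0.012 m and height (world z) of pot_red between 0.015 and 0.031 m and angle between each of pot_red, pot_grey, pot_buff's own z axis and vertical below 0.2 rad and linear speed of each of pot_red, pot_grey, pot_buff below 0.03 m/s and horizontal distance between pot_grey and station_grey below 0.012 m and height (world z) of pot_grey between 0.015 and 0.031 m and horizontal distance between pot_buff and station_buff below 0.012 m and height (world z) of pot_buff between 0.015 and 0.031 m); the robot touches nothing.
It fails at once if a pot is dropped: it moves faster than 0.7 m/s while the fingers do not touch it (a fall of about 25 mm) ((linear speed of pot_red above 0.7 m/s and contact force between pot_red and the fingers below 0.05 N) or (linear speed of pot_grey above 0.7 m/s and contact force between pot_grey and the fingers below 0.05 N) or (linear speed of pot_buff above 0.7 m/s and contact force between pot_buff and the fingers below 0.05 N)).
It fails at once if a pot is tipped by more than 0.6 rad (angle between any of pot_red, pot_grey, pot_buff's own z axis and vertical above 0.6 rad).
It fails at once if a pot is put on the bare bench or board (its lowest point below 12 mm) (height (world z) of any of pot_red, pot_grey, pot_buff below 0.012 m).
It fails at once if the wash bottle, the tape roll or the brush is moved by more than 20 mm (distance of any of wash_bottle, tape_roll, brush from where it was at the start of the episode above 0.02 m).
It also fails if it takes over 115 s, if anything falls off the work surface, if the arm or the gripper's body presses on something with over 40 N, if the wrist force passes 120 N, or if a joint passes its speed limit or range.

## Working session

There is one attempt and no reset: what is moved stays moved. The work goes in short steps, Python scripts to look and compute and a tool call to move; the robot and the scene stay as the last step left them, time stands still between calls to the robot, and variables do not carry over. Pictures are saved under pics/ and viewed, at most 14 in all, crops included, and the job is handed in when it is done.

Besides the shell and the picture viewer there is one more tool, called as name([rows], argument=value, ...), one row to a line, values as JSON. jog_arm: Moves the arm, as the interface text tells. Its arguments: {"type":"object","properties":{"increments":{"type":"array","items":{"type":"array","items":{"type":"number"}}},"claw":{"type":"number"}},"required":["increments"]}

```bash
mkdir -p pics; cat > h.py <<'E'
import numpy as np, cv2
from plant import ctrl
def ray(pic,pt,z):
    R=cv2.Rodrigues(np.array(pic["rvec"],float))[0]; t=np.array(pic["tvec"],float).ravel()
    d=R.T@np.linalg.solve(np.array(pic["K"]),[pt[1],pt[0],1.]); c=-R.T@t
    return c+d*(z-c[2])/d[2]
def save(pic,n): cv2.imwrite(f"pics/{n}.png",cv2.cvtColor(pic["pixels"],cv2.COLOR_RGB2BGR))
E
python3 - <<'E'
from h import *
o=ctrl.get_obs();print(o["time_s"],o["ee_pos"],np.round(o["orientation"],3).tolist(),o["contact_force"])
for cam in("top","side"):
    p=ctrl.read_camera(cam);save(p,cam+"0")
    R=cv2.Rodrigues(np.array(p["rvec"],float))[0];print(cam,"cam",-R.T@np.ravel(p["tvec"]))
    for n in("station_red","station_grey","station_buff","spare_ring","pot_red","pot_grey","pot_buff","wash_bottle","tape_roll","brush"):
        z=.022 if n[:3]=="pot" else 0
        for r in ctrl.spot_point(p,n)[:2]: print(n,round(r["p"],2),np.round(r["point"],1),np.round(ray(p,r["point"],z),3))
E
```

```text
0.0 [0.24132913 0.60289309 0.24726882] [[-0.928, 0.372, -0.001], [0.372, 0.928, -0.002], [-0.0, -0.002, -1.0]] [-0.01917927  0.26273851  0.8183428 ]
top cam [0.47853135 0.00739761 0.93227565]
station_grey 0.88 [187.6 120.4] [0.533 0.307 0.   ]
station_buff 0.26 [258.3 180.3] [0.378 0.168 0.   ]
spare_ring 0.66 [188.3 396.7] [ 0.548 -0.318  0.   ]
pot_red 0.7 [183.3 118.1] [0.541 0.306 0.022]
pot_grey 0.67 [166.5 303.2] [ 0.59  -0.101  0.022]
wash_bottle 0.81 [141.  407.1] [ 0.657 -0.341  0.   ]
tape_roll 0.82 [267.6 273.4] [ 0.363 -0.041  0.   ]
tape_roll 0.75 [188.  212.5] [0.538 0.101 0.   ]
brush 0.84 [257.4 181.4] [0.381 0.165 0.   ]
side cam [-0.19148793 -0.6387944   0.59967982]
station_red 0.63 [201.8 219.1] [0.548 0.118 0.   ]
station_grey 0.86 [182.3 172.6] [0.538 0.303 0.   ]
station_buff 0.57 [225.2 292.7] [ 0.587 -0.102  0.   ]
spare_ring 0.85 [268.3 361.9] [ 0.548 -0.317  0.   ]
spare_ring 0.47 [215.9 294.1] [ 0.625 -0.078  0.   ]
pot_red 0.71 [174.7 170.7] [0.54  0.311 0.022]
pot_grey 0.72 [216.7 294.8] [ 0.593 -0.102  0.022]
pot_buff 0.88 [200.8 220.3] [0.526 0.092 0.022]
wash_bottle 0.93 [251.3 389. ] [ 0.645 -0.332  0.   ]
tape_roll 0.55 [255.1 213. ] [ 0.366 -0.043  0.   ]
brush 0.86 [222.2 153.1] [0.362 0.168 0.   ]
```

View pics/top0.png

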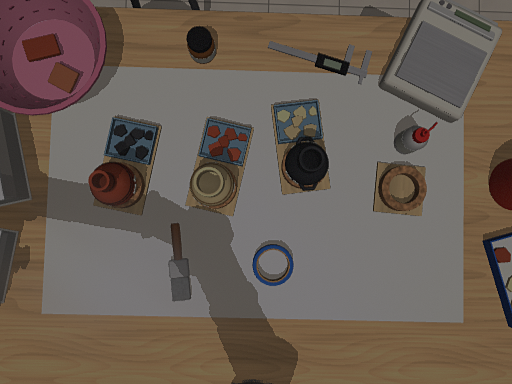

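View pics/side0.png

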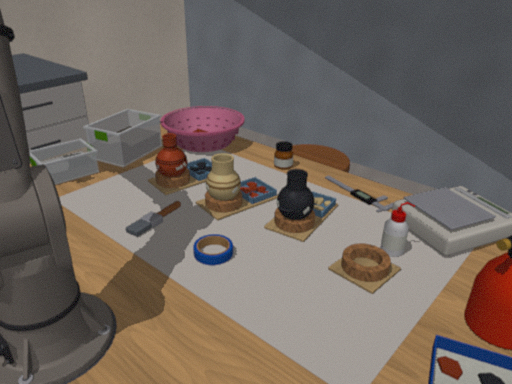

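The side view shows the red pot (170,165) on the grey board, the buff pot (222,185) on the red board, the grey pot (295,200) on the buff board and the spare ring at (365,262). The top view shows the same order at columns 120, 212, 305 and 402. Next I'll enlarge the top view to find the necks.

```bash
python3 - <<'E'
from h import *
p=ctrl.read_camera("top")
c=cv2.resize(p["pixels"][90:220,80:440],None,fx=2.2,fy=2.2,interpolation=cv2.INTER_CUBIC)
cv2.imwrite("pics/crop1.png",c[:,:,::-1])
for n in("spare_ring","pot_red","pot_grey","pot_buff"):
    for r in ctrl.masks_of(p,n)[:1]:
        m=r["pixels"].astype(np.uint8);cs=max(cv2.findContours(m,0,2)[0],key=cv2.contourArea)
        b=cv2.boundingRect(cs);print(n,round(r["p"],2),r["point"],b,m.sum())
        if n=="spare_ring":
            (x,y),rad=cv2.minEnclosingCircle(cs);print(x,y,rad,ray(p,(y,x),.036))
E
```

```text
spare_ring 0.71 [190.6, 399.8] (373, 162, 54, 54) 2450
398.5570068359375 188.95286560058594 33.73812484741211 [ 0.54422342 -0.30933268  0.036     ]
pot_red 0.43 [153.0, 225.5] (185, 117, 69, 99) 2930
pot_grey 0.81 [162.4, 307.3] (285, 136, 44, 55) 1726
pot_buff 0.56 [184.2, 211.0] (190, 162, 45, 45) 1565
```

View pics/crop1.png

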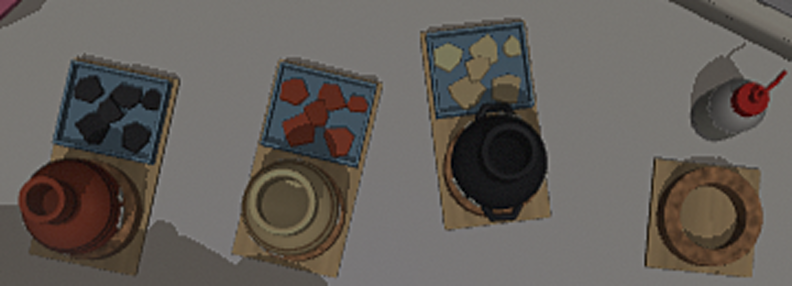

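```bash
python3 - <<'E'
from h import *
p=ctrl.read_camera("top")
f=lambda x,y,z: ray(p,(90+y/2.2,80+x/2.2),z)
for n,a in dict(red=(43,201,.15),buff=(281,202,.142),grey=(508,153,.145),spare=(710,214,.036)).items(): print(n,np.round(f(*a),3))
for n,c in dict(R=[(233,255),(333,277),(283,60),(382,80)],G=[(30,254),(136,275),(76,57),(180,76)],B=[(444,230),(550,214),(421,32),(526,20)],S=[(646,267),(752,276),(654,157),(760,168)]).items():
    q=[f(x,y,.008) for x,y in c]; a=(q[0]+q[1])/2;b=(q[2]+q[3])/2;L=np.linalg.norm(b-a)
    print(n,"ring",np.round(a+(b-a)/L*.055,3),round(L,3))
E
```

```text
red [0.535 0.299 0.15 ]
buff [0.54  0.096 0.142]
grey [ 0.588 -0.101  0.145]
spare [ 0.548 -0.318  0.036]
R ring [0.54  0.095 0.008] 0.207
G ring [0.536 0.299 0.008] 0.207
B ring [ 0.591 -0.102  0.008] 0.204
S ring [ 0.546 -0.321  0.008] 0.113
```

jog_arm([
  [0,0,0,0,0,-5.46],
  [0,0,0,0,0,-5.46],
  [0,0,0,0,0,-5.46],
  [0,0,0,0,0,-5.46],
  [0,0,0,0,0,0],
], claw=1)

```text
time_s: 1.82
ee_pos: [0.2416, 0.6035, 0.2484]
orientation: [[-1.0, -0.002, -0.0], [-0.002, 1.0, 0.0], [0.0, 0.0, -1.0]]
contact_force: [-1.0, 0.1, 0.0]
opening: 0.0851
grasp_force: 0.0
```

jog_arm([
  [-17,-34,0,0,0,0],
  [-17,-34,0,0,0,0],
  [-17,-34,0,0,0,0],
  [-17,-34,0,0,0,0],
  [-17,-34,0,0,0,0],
])

```text
time_s: 2.23
ee_pos: [0.3272, 0.4319, 0.2485]
orientation: [[-1.0, 0.002, 0.0], [0.002, 1.0, 0.0], [-0.0, 0.0, -1.0]]
contact_force: [0.5, -0.2, 0.6]
opening: 0.0856
grasp_force: 0.0
```

jog_arm([
  [-17,-34,0,0,0,0],
  [-17,-34,0,0,0,0],
  [-17,-34,0,0,0,0],
  [-17,-34,0,0,0,0],
  [-17,-34,0,0,0,0],
])

```text
time_s: 2.65
ee_pos: [0.4123, 0.2618, 0.2487]
orientation: [[-1.0, 0.002, 0.001], [0.002, 1.0, 0.001], [-0.001, 0.001, -1.0]]
contact_force: [-0.3, 0.4, 0.3]
opening: 0.0853
grasp_force: 0.0
```

jog_arm([
  [-17,-34,0,0,0,0],
  [-17,-34,0,0,0,0],
  [-17,-34,0,0,0,0],
  [-17,-34,0,0,0,0],
  [0,0,0,0,0,0],
])

```text
time_s: 3.07
ee_pos: [0.4829, 0.1188, 0.249]
orientation: [[-1.0, 0.015, 0.003], [0.015, 1.0, -0.004], [-0.003, -0.004, -1.0]]
contact_force: [0.3, -1.5, 0.7]
opening: 0.0851
grasp_force: 0.0
```

```bash
python3 - <<'E'
from h import *
o=ctrl.get_obs();print(o["time_s"],o["ee_pos"],np.round(o["orientation"],3).tolist(),o["contact_force"],o["opening"],np.round(o["joint_positions"],2))
E
```

```text
3.0667 [0.48292005 0.11881104 0.24898813] [[-1.0, 0.015, 0.003], [0.015, 1.0, -0.004], [-0.003, -0.004, -1.0]] [ 0.3033563  -1.52587683  0.67880744] 0.08513333164728899 [-0.62  0.13  0.32  1.9  -0.04  1.12  1.27]
```

jog_arm([
  [-18,-36,0,0,0,0],
  [-18,-36,0,0,0,0],
  [-18,-36,0,0,0,0],
  [-18,-36,0,0,0,0],
  [-18,-36,0,0,0,0],
])

```text
time_s: 3.48
ee_pos: [0.5705, -0.0537, 0.2486]
orientation: [[-1.0, 0.002, 0.001], [0.002, 1.0, 0.0], [-0.001, 0.001, -1.0]]
contact_force: [1.0, 0.3, -0.2]
opening: 0.0852
grasp_force: 0.0
```

jog_arm([
  [-16,-33,0,0,0,0],
  [0,0,0,0,0,0],
  [0,0,0,0,0,0],
  [0,0,0,0,0,0],
])

```text
time_s: 3.82
ee_pos: [0.5857, -0.0844, 0.248]
orientation: [[-1.0, 0.001, -0.001], [0.001, 1.0, 0.001], [0.001, 0.001, -1.0]]
contact_force: [-0.4, -0.2, 0.4]
opening: 0.0852
grasp_force: 0.0
```

```bash
python3 - <<'E'
from h import *
o=ctrl.get_obs();print(o["time_s"],o["ee_pos"],np.round(o["orientation"],3).tolist(),np.round(o["joint_positions"],2))
p=ctrl.read_camera("wrist");save(p,"w1")
print([(r["p"],np.round(ray(p,r["point"],.022),3)) for r in ctrl.spot_point(p,"pot_grey")])
R=cv2.Rodrigues(np.array(p["rvec"],float))[0];t=np.ravel(p["tvec"])
print(-R.T@t)
q=p["K"]@(R@np.array([.588,-.101,.145])+t);print("predicted neck centre px",q[:2]/q[2])
E
```

```text
3.8167 [ 0.58569199 -0.08439037  0.24798947] [[-1.0, 0.001, -0.001], [0.001, 1.0, 0.001], [0.001, 0.001, -1.0]] [-0.28  0.32  0.45  1.69 -0.15  1.17  1.78]
[(0.66, array([ 0.59 , -0.099,  0.022]))]
[ 0.51563028 -0.08467827  0.37357395]
predicted neck centre px [232.01791597 204.14635973]
```

View pics/w1.png

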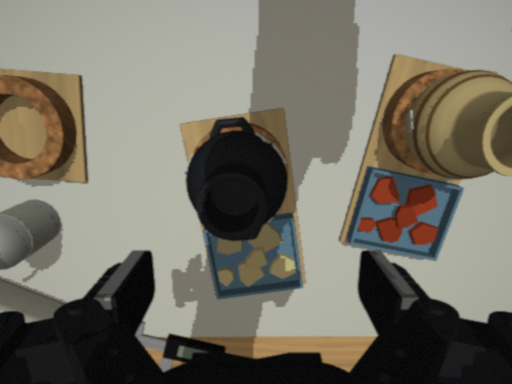

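The wrist view shows the grey pot's mouth at about (col 232, row 203), exactly where I predicted, so I'll go down and grip it.

jog_arm([
  [-3,-16.5,0,0,0,0],
  [0,0,0,0,0,0],
  [0,0,25,0,0,0],
  [0,0,25,0,0,0],
  [0,0,25,0,0,0],
])

```text
time_s: 4.33
ee_pos: [0.5891, -0.1, 0.1731]
orientation: [[-1.0, -0.002, 0.002], [-0.002, 1.0, 0.001], [-0.002, 0.001, -1.0]]
contact_force: [0.2, 0.9, 0.6]
opening: 0.0856
grasp_force: 0.0
```

jog_arm([
  [0,0,20,0,0,0],
  [0,0,14,0,0,0],
  [0,0,8,0,0,0],
  [0,0,0,0,0,0],
  [0,0,0,0,0,0],
])

```text
time_s: 4.75
ee_pos: [0.5891, -0.101, 0.1317]
orientation: [[-1.0, -0.001, 0.0], [-0.001, 1.0, 0.0], [-0.0, 0.0, -1.0]]
contact_force: [0.6, 0.6, 0.5]
opening: 0.0849
grasp_force: 0.0
```

jog_arm([
  [0,0,0,0,0,0],
  [0,0,0,0,0,0],
  [0,0,0,0,0,0],
  [0,0,0,0,0,0],
  [0,0,0,0,0,0],
], claw=0)

```text
time_s: 5.17
ee_pos: [0.5897, -0.1019, 0.1325]
orientation: [[-1.0, -0.0, 0.002], [-0.0, 1.0, 0.0], [-0.002, 0.0, -1.0]]
contact_force: [0.4, 0.7, 5.7]
opening: 0.0469
grasp_force: 61.0
```

jog_arm([
  [0,0,0,0,0,0],
  [0,0,0,0,0,0],
  [0,0,0,0,0,0],
  [0,0,0,0,0,0],
  [0,0,0,0,0,0],
])

```text
time_s: 5.58
ee_pos: [0.5897, -0.1019, 0.1325]
orientation: [[-1.0, -0.0, 0.002], [-0.0, 1.0, 0.0], [-0.002, 0.0, -1.0]]
contact_force: [-0.9, -0.2, 5.4]
opening: 0.0464
grasp_force: 61.0
```

jog_arm([
  [0,0,-8,0,0,0],
  [0,0,-15,0,0,0],
  [0,0,-20,0,0,0],
  [0,0,-17,0,0,0],
  [0,0,-8,0,0,0],
])

```text
time_s: 6.0
ee_pos: [0.5893, -0.1022, 0.201]
orientation: [[-1.0, -0.0, 0.002], [-0.0, 1.0, -0.0], [-0.002, -0.0, -1.0]]
contact_force: [0.7, -0.8, -3.5]
opening: 0.0461
grasp_force: 62.0
```

jog_arm([
  [2,-10,0,0,0,0],
  [4,-20,0,0,0,0],
  [5,-27,0,0,0,0],
  [5,-27,0,0,0,0],
  [5,-27,0,0,0,0],
])

```text
time_s: 6.42
ee_pos: [0.5661, -0.2144, 0.1976]
orientation: [[-1.0, -0.001, -0.003], [-0.001, 1.0, 0.0], [0.003, 0.0, -1.0]]
contact_force: [-0.2, -0.6, -3.8]
opening: 0.0465
grasp_force: 62.1
```

jog_arm([
  [5,-27,0,0,0,0],
  [5,-27,0,0,0,0],
  [5,-24,0,0,0,0],
  [4,-17,0,0,0,0],
  [2,-10,0,0,0,0],
])

```text
time_s: 6.83
ee_pos: [0.5439, -0.3216, 0.1977]
orientation: [[-1.0, 0.004, -0.004], [0.004, 1.0, -0.001], [0.004, -0.001, -1.0]]
contact_force: [-0.7, -0.9, -3.6]
opening: 0.0463
grasp_force: 62.2
```

jog_arm([
  [0,0,0,0,0,0],
  [0,0,0,0,0,0],
  [0,0,0,0,0,0],
  [0,0,0,0,0,0],
])

```text
time_s: 7.17
ee_pos: [0.5478, -0.3157, 0.1988]
orientation: [[-1.0, -0.003, -0.0], [-0.003, 1.0, 0.002], [0.0, 0.002, -1.0]]
contact_force: [0.1, 0.2, -3.8]
opening: 0.0466
grasp_force: 62.2
```

```bash
python3 - <<'E'
from h import *
p=ctrl.read_camera("side");save(p,"s2")
E
```

```text
(no output)
```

View pics/s2.png

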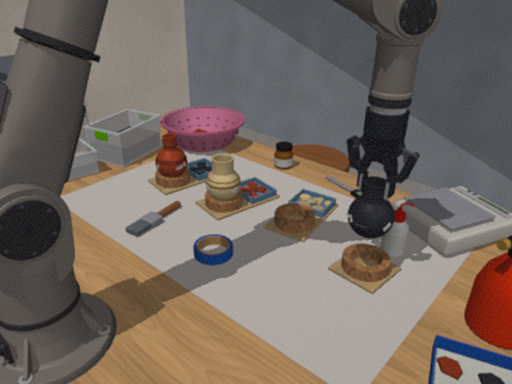

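The side view shows the grey pot held upright at (372,210), above and beyond the spare ring at (367,262). I'll lower it gently.

jog_arm([
  [0,-3,10,0,0,0],
  [0,0,15,0,0,0],
  [0,0,15,0,0,0],
  [0,0,10,0,0,0],
  [0,0,5,0,0,0],
])

```text
time_s: 7.63
ee_pos: [0.5461, -0.3197, 0.142]
orientation: [[-1.0, -0.001, -0.003], [-0.001, 1.0, 0.002], [0.003, 0.002, -1.0]]
contact_force: [-0.5, -0.1, -2.7]
opening: 0.0461
grasp_force: 62.3
```

jog_arm([
  [0,0,4,0,0,0],
  [0,0,3,0,0,0],
  [0,0,2,0,0,0],
  [0,0,0,0,0,0],
  [0,0,0,0,0,0],
])

```text
time_s: 8.05
ee_pos: [0.5473, -0.3211, 0.1357]
orientation: [[-1.0, -0.0, 0.001], [-0.0, 1.0, -0.0], [-0.001, -0.0, -1.0]]
contact_force: [0.1, 0.4, -2.7]
opening: 0.0464
grasp_force: 62.3
```

jog_arm([
  [0,1,2,0,0,0],
  [0,0,1.5,0,0,0],
  [0,0,0,0,0,0],
  [0,0,0,0,0,0],
])

```text
time_s: 8.38
ee_pos: [0.5471, -0.321, 0.1336]
orientation: [[-1.0, 0.0, 0.002], [0.0, 1.0, -0.001], [-0.002, -0.001, -1.0]]
contact_force: [-3.1, -0.0, 5.4]
opening: 0.0463
grasp_force: 63.4
```

jog_arm([
  [0,0,0,0,0,0],
  [0,0,0,0,0,0],
  [0,0,0,0,0,0],
  [0,0,0,0,0,0],
  [0,0,0,0,0,0],
], claw=1)

```text
time_s: 8.8
ee_pos: [0.5471, -0.3197, 0.1316]
orientation: [[-1.0, -0.001, 0.0], [-0.001, 1.0, 0.0], [-0.0, 0.0, -1.0]]
contact_force: [-0.4, -1.2, -0.5]
opening: 0.0854
grasp_force: 0.0
```

jog_arm([
  [0,0,-10,0,0,0],
  [0,0,-25,0,0,0],
  [0,0,-35,0,0,0],
  [0,0,-35,0,0,0],
  [0,0,-10,0,0,0],
])

```text
time_s: 9.22
ee_pos: [0.5492, -0.3219, 0.2535]
orientation: [[-1.0, 0.0, 0.009], [-0.0, 1.0, -0.004], [-0.009, -0.004, -1.0]]
contact_force: [0.6, -1.4, 1.0]
opening: 0.0851
grasp_force: 0.0
```

jog_arm([
  [0,20,0,0,0,0],
  [1,38,0,0,0,0],
  [1,38,0,0,0,0],
  [0,38,0,0,0,0],
  [0,38,0,0,0,0],
])

```text
time_s: 9.63
ee_pos: [0.5446, -0.1464, 0.2474]
orientation: [[-1.0, 0.0, 0.001], [0.0, 1.0, 0.0], [-0.001, 0.0, -1.0]]
contact_force: [1.3, 0.8, 0.3]
opening: 0.0854
grasp_force: 0.0
```

jog_arm([
  [1,40,0,0,0,0],
  [1,40,0,0,0,0],
  [1,40,0,0,0,0],
  [1,40,0,0,0,0],
  [1,40,0,0,0,0],
])

```text
time_s: 10.05
ee_pos: [0.5395, 0.0539, 0.2476]
orientation: [[-1.0, -0.0, 0.001], [-0.0, 1.0, 0.001], [-0.001, 0.001, -1.0]]
contact_force: [0.9, 0.1, 0.0]
opening: 0.0852
grasp_force: 0.0
```

jog_arm([
  [0,30,0,0,0,0],
  [0,15,0,0,0,0],
  [0,0,0,0,0,0],
  [0,0,0,0,0,0],
  [0,0,0,0,0,0],
])

```text
time_s: 10.47
ee_pos: [0.54, 0.0952, 0.2471]
orientation: [[-1.0, 0.002, 0.0], [0.002, 1.0, -0.001], [-0.0, -0.001, -1.0]]
contact_force: [0.6, -0.1, 0.9]
opening: 0.0854
grasp_force: 0.0
```

```bash
python3 - <<'E'
from h import *
p=ctrl.read_camera("wrist");save(p,"w3")
p=ctrl.read_camera("top");save(p,"t3")
p=ctrl.read_camera("top")
c=cv2.resize(p["pixels"][90:220,270:440],None,fx=4,fy=4,interpolation=cv2.INTER_CUBIC)
cv2.imwrite("pics/crop3.png",c[:,:,::-1])
print(ctrl.get_obs()["ee_pos"])
E
```

```text
[0.53996094 0.0950437  0.24694637]
```

View pics/crop3.png

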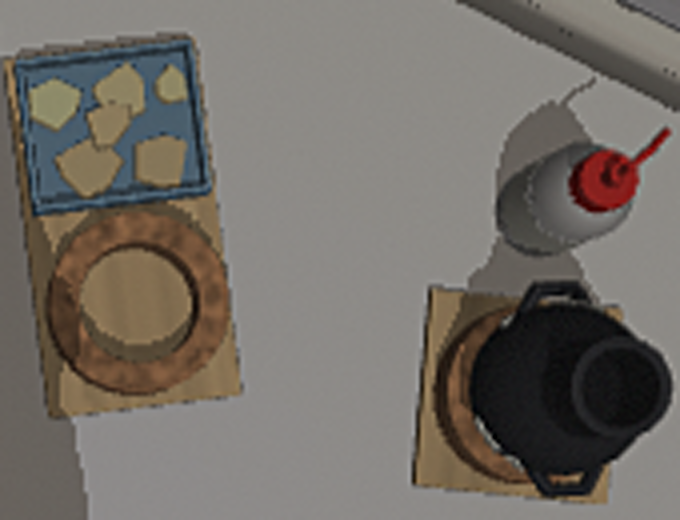

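The close-up shows the buff board's ring empty, centred at crop (138,301), and the grey pot standing upright in the spare ring with its mouth at crop (622,386). The bottle hasn't moved.

```bash
python3 - <<'E'
from h import *
p=ctrl.read_camera("top")
print(ray(p,(90+301/4,270+138/4),.036),ray(p,(90+386/4,270+622/4),.145))
E
```

```text
[ 0.59069392 -0.10210032  0.036     ] [ 0.54233763 -0.32293973  0.145     ]
```

jog_arm([
  [0,1,25,0,0,0],
  [0,0,25,0,0,0],
  [0,0,25,0,0,0],
  [0,0,20,0,0,0],
  [0,0,15,0,0,0],
])

```text
time_s: 11.08
ee_pos: [0.5389, 0.0969, 0.1349]
orientation: [[-1.0, 0.001, -0.002], [0.001, 1.0, -0.001], [0.002, -0.001, -1.0]]
contact_force: [0.1, 0.5, 0.1]
opening: 0.0856
grasp_force: 0.0
```

jog_arm([
  [0,0,7,0,0,0],
  [0,0,0,0,0,0],
  [0,0,0,0,0,0],
  [0,0,0,0,0,0],
])

```text
time_s: 11.42
ee_pos: [0.5408, 0.098, 0.131]
orientation: [[-1.0, 0.0, 0.002], [0.0, 1.0, 0.001], [-0.002, 0.001, -1.0]]
contact_force: [1.1, 0.6, 0.9]
opening: 0.0851
grasp_force: 0.0
```

jog_arm([
  [0,0,0,0,0,0],
  [0,0,0,0,0,0],
  [0,0,0,0,0,0],
  [0,0,0,0,0,0],
  [0,0,0,0,0,0],
], claw=0)

```text
time_s: 11.83
ee_pos: [0.5405, 0.0976, 0.1307]
orientation: [[-1.0, -0.0, 0.002], [-0.0, 1.0, -0.0], [-0.002, -0.0, -1.0]]
contact_force: [-0.7, -2.4, 5.7]
opening: 0.0543
grasp_force: 63.0
```

jog_arm([
  [0,0,0,0,0,0],
  [0,0,0,0,0,0],
  [0,0,0,0,0,0],
])

```text
time_s: 12.08
ee_pos: [0.5406, 0.0976, 0.1307]
orientation: [[-1.0, -0.0, 0.002], [-0.0, 1.0, -0.0], [-0.002, -0.0, -1.0]]
contact_force: [0.1, -2.6, 5.5]
opening: 0.0543
grasp_force: 63.0
```

jog_arm([
  [0,0,-8,0,0,0],
  [0,0,-15,0,0,0],
  [0,0,-20,0,0,0],
  [0,0,-17,0,0,0],
  [0,0,-8,0,0,0],
])

```text
time_s: 12.5
ee_pos: [0.5402, 0.0987, 0.1994]
orientation: [[-1.0, -0.001, 0.002], [-0.001, 1.0, 0.001], [-0.002, 0.001, -1.0]]
contact_force: [-0.2, 0.0, -3.3]
opening: 0.0542
grasp_force: 63.9
```

jog_arm([
  [-2,-10,0,0,0,0],
  [-5,-20,0,0,0,0],
  [-6,-25,0,0,0,0],
  [-6,-25,0,0,0,0],
  [-6,-25,0,0,0,0],
])

```text
time_s: 12.92
ee_pos: [0.5638, -0.0085, 0.1961]
orientation: [[-1.0, -0.001, -0.003], [-0.001, 1.0, -0.0], [0.003, -0.0, -1.0]]
contact_force: [-0.3, 0.6, -4.1]
opening: 0.0542
grasp_force: 64.0
```

jog_arm([
  [-6,-25,0,0,0,0],
  [-6,-25,0,0,0,0],
  [-6,-20,0,0,0,0],
  [-4,-16,0,0,0,0],
  [-2,-9,0,0,0,0],
])

```text
time_s: 13.33
ee_pos: [0.5878, -0.1055, 0.1961]
orientation: [[-1.0, 0.003, -0.003], [0.003, 1.0, -0.002], [0.003, -0.002, -1.0]]
contact_force: [0.1, -0.9, -3.1]
opening: 0.0543
grasp_force: 63.9
```

jog_arm([
  [0,0,0,0,0,0],
  [0,0,0,0,0,0],
  [0,0,0,0,0,0],
  [0,0,0,0,0,0],
])

```text
time_s: 13.67
ee_pos: [0.5887, -0.0999, 0.1974]
orientation: [[-1.0, -0.003, -0.001], [-0.003, 1.0, 0.001], [0.001, 0.001, -1.0]]
contact_force: [0.6, -0.8, -2.6]
opening: 0.0544
grasp_force: 63.9
```

jog_arm([
  [-1.5,-2,10,0,0,0],
  [0,0,15,0,0,0],
  [0,0,15,0,0,0],
  [0,0,10,0,0,0],
  [0,0,6,0,0,0],
])

```text
time_s: 14.08
ee_pos: [0.5893, -0.103, 0.1397]
orientation: [[-1.0, -0.001, -0.003], [-0.001, 1.0, 0.001], [0.003, 0.001, -1.0]]
contact_force: [0.7, -0.1, -2.6]
opening: 0.0547
grasp_force: 64.0
```

jog_arm([
  [0,0,4,0,0,0],
  [0,0,2,0,0,0],
  [0,0,2,0,0,0],
  [0,0,0,0,0,0],
  [0,0,0,0,0,0],
])

```text
time_s: 14.5
ee_pos: [0.5908, -0.1038, 0.1343]
orientation: [[-1.0, -0.001, 0.001], [-0.001, 1.0, 0.0], [-0.001, 0.0, -1.0]]
contact_force: [-0.2, 0.6, -2.4]
opening: 0.0545
grasp_force: 64.0
```

jog_arm([
  [0.5,1.5,2,0,0,0],
  [0,0,1.5,0,0,0],
  [0,0,0,0,0,0],
  [0,0,0,0,0,0],
])

```text
time_s: 14.83
ee_pos: [0.5906, -0.1015, 0.1313]
orientation: [[-1.0, -0.001, 0.002], [-0.001, 1.0, 0.001], [-0.002, 0.001, -1.0]]
contact_force: [-1.0, 3.0, 4.8]
opening: 0.0546
grasp_force: 64.9
```

jog_arm([
  [0,0,0,0,0,0],
  [0,0,0,0,0,0],
  [0,0,0,0,0,0],
  [0,0,0,0,0,0],
  [0,0,0,0,0,0],
], claw=1)

```text
time_s: 15.25
ee_pos: [0.5898, -0.1028, 0.1301]
orientation: [[-1.0, -0.0, -0.0], [-0.0, 1.0, -0.0], [0.0, -0.0, -1.0]]
contact_force: [-0.1, -0.0, -0.1]
opening: 0.0855
grasp_force: 0.0
```

jog_arm([
  [0,0,-10,0,0,0],
  [0,0,-25,0,0,0],
  [0,0,-35,0,0,0],
  [0,0,-35,0,0,0],
  [0,0,-10,0,0,0],
])

```text
time_s: 15.67
ee_pos: [0.5928, -0.1035, 0.2519]
orientation: [[-1.0, 0.0, 0.01], [0.0, 1.0, -0.001], [-0.01, -0.001, -1.0]]
contact_force: [0.9, -0.5, 1.0]
opening: 0.0849
grasp_force: 0.0
```

jog_arm([
  [3,20,0,0,0,0],
  [5,36,0,0,0,0],
  [5,36,0,0,0,0],
  [5,36,0,0,0,0],
  [5,36,0,0,0,0],
])

```text
time_s: 16.08
ee_pos: [0.5665, 0.0629, 0.246]
orientation: [[-1.0, 0.0, 0.001], [0.0, 1.0, 0.0], [-0.001, 0.0, -1.0]]
contact_force: [0.8, 0.6, -0.4]
opening: 0.0852
grasp_force: 0.0
```

jog_arm([
  [5,36,0,0,0,0],
  [5,36,0,0,0,0],
  [5,36,0,0,0,0],
  [5,36,0,0,0,0],
  [5,36,0,0,0,0],
])

```text
time_s: 16.5
ee_pos: [0.5414, 0.2431, 0.246]
orientation: [[-1.0, -0.0, 0.001], [-0.0, 1.0, 0.0], [-0.001, 0.0, -1.0]]
contact_force: [0.8, -0.6, -0.3]
opening: 0.0856
grasp_force: 0.0
```

jog_arm([
  [4,32,0,0,0,0],
  [3,20,0,0,0,0],
  [0,0,0,0,0,0],
  [0,0,0,0,0,0],
  [0,0,0,0,0,0],
])

```text
time_s: 16.92
ee_pos: [0.5352, 0.2923, 0.2456]
orientation: [[-1.0, 0.001, 0.001], [0.001, 1.0, -0.001], [-0.001, -0.001, -1.0]]
contact_force: [0.5, -0.1, 0.4]
opening: 0.0855
grasp_force: 0.0
```

```bash
python3 - <<'E'
from h import *
p=ctrl.read_camera("wrist");save(p,"w4")
R=cv2.Rodrigues(np.array(p["rvec"],float))[0];t=np.ravel(p["tvec"])
for w in([.535,.299,.15],[.54,.096,.036]):
    q=p["K"]@(R@np.array(w)+t);print("pred px",q[:2]/q[2])
E
```

```text
pred px [266.27550043 203.774219  ]
pred px [ 58.80435386 174.05717683]
```

View pics/w4.png

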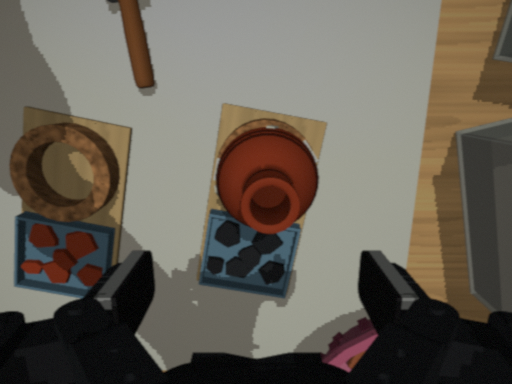

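The red pot's mouth is at (269,203), within 2 mm of where I predicted. The red board's ring at (64,172) is empty, and the brush handle is well clear of both. I'll grip the red pot.

jog_arm([
  [0,8,15,0,0,0],
  [0,0,25,0,0,0],
  [0,0,25,0,0,0],
  [0,0,20,0,0,0],
  [0,0,15,0,0,0],
])

```text
time_s: 17.38
ee_pos: [0.5346, 0.299, 0.1436]
orientation: [[-1.0, 0.003, -0.001], [0.003, 1.0, -0.002], [0.001, -0.002, -1.0]]
contact_force: [0.3, -0.5, 0.0]
opening: 0.0855
grasp_force: 0.0
```

jog_arm([
  [0,0,8,0,0,0],
  [0,0,0,0,0,0],
  [0,0,0,0,0,0],
  [0,0,0,0,0,0],
])

```text
time_s: 17.72
ee_pos: [0.5358, 0.3015, 0.1387]
orientation: [[-1.0, 0.001, 0.002], [0.001, 1.0, 0.001], [-0.002, 0.001, -1.0]]
contact_force: [0.0, 0.2, -0.5]
opening: 0.0854
grasp_force: 0.0
```

jog_arm([
  [0,0,0,0,0,0],
  [0,0,0,0,0,0],
  [0,0,0,0,0,0],
  [0,0,0,0,0,0],
  [0,0,0,0,0,0],
], claw=0)

```text
time_s: 18.13
ee_pos: [0.535, 0.3017, 0.138]
orientation: [[-1.0, -0.0, 0.001], [-0.0, 1.0, 0.001], [-0.001, 0.001, -1.0]]
contact_force: [0.4, -0.3, 3.1]
opening: 0.0364
grasp_force: 59.6
```

jog_arm([
  [0,0,0,0,0,0],
  [0,0,0,0,0,0],
  [0,0,0,0,0,0],
  [0,0,0,0,0,0],
])

```text
time_s: 18.47
ee_pos: [0.5351, 0.3017, 0.138]
orientation: [[-1.0, -0.0, 0.001], [-0.0, 1.0, 0.001], [-0.001, 0.001, -1.0]]
contact_force: [-1.2, -0.6, 5.4]
opening: 0.0367
grasp_force: 59.8
```

jog_arm([
  [0,0,-8,0,0,0],
  [0,0,-15,0,0,0],
  [0,0,-20,0,0,0],
  [0,0,-17,0,0,0],
  [0,0,-8,0,0,0],
])

```text
time_s: 18.88
ee_pos: [0.5351, 0.3019, 0.2068]
orientation: [[-1.0, -0.0, 0.001], [-0.0, 1.0, 0.001], [-0.001, 0.001, -1.0]]
contact_force: [0.7, -0.0, -1.7]
opening: 0.0365
grasp_force: 60.4
```

jog_arm([
  [0,-10,0,0,0,0],
  [0,-20,0,0,0,0],
  [-1,-25,0,0,0,0],
  [-1,-25,0,0,0,0],
  [-1,-25,0,0,0,0],
])

```text
time_s: 19.3
ee_pos: [0.5364, 0.1942, 0.2035]
orientation: [[-1.0, -0.001, -0.003], [-0.0, 1.0, -0.002], [0.003, -0.002, -1.0]]
contact_force: [0.5, -0.8, -3.9]
opening: 0.0366
grasp_force: 60.5
```

jog_arm([
  [-1,-25,0,0,0,0],
  [-1,-25,0,0,0,0],
  [0,-22,0,0,0,0],
  [0,-16,0,0,0,0],
  [0,-9,0,0,0,0],
])

```text
time_s: 19.72
ee_pos: [0.5384, 0.0954, 0.2037]
orientation: [[-1.0, 0.004, -0.003], [0.004, 1.0, -0.002], [0.003, -0.002, -1.0]]
contact_force: [-0.3, 0.2, -2.1]
opening: 0.0367
grasp_force: 60.5
```

jog_arm([
  [0,0,0,0,0,0],
  [0,0,0,0,0,0],
  [0,0,0,0,0,0],
  [0,0,0,0,0,0],
])

```text
time_s: 20.05
ee_pos: [0.5396, 0.1014, 0.205]
orientation: [[-1.0, -0.003, -0.0], [-0.003, 1.0, 0.001], [0.0, 0.001, -1.0]]
contact_force: [-0.7, 0.7, -2.9]
opening: 0.0368
grasp_force: 60.5
```

jog_arm([
  [-1,-3.5,10,0,0,0],
  [0,0,15,0,0,0],
  [0,0,15,0,0,0],
  [0,0,10,0,0,0],
  [0,0,6,0,0,0],
])

```text
time_s: 20.47
ee_pos: [0.5397, 0.0963, 0.1473]
orientation: [[-1.0, -0.001, -0.003], [-0.001, 1.0, -0.001], [0.003, -0.001, -1.0]]
contact_force: [0.0, -0.4, -3.0]
opening: 0.0364
grasp_force: 60.5
```

jog_arm([
  [0,0,4,0,0,0],
  [0,0,2,0,0,0],
  [0,0,2,0,0,0],
  [0,0,0,0,0,0],
  [0,0,0,0,0,0],
])

```text
time_s: 20.88
ee_pos: [0.5412, 0.0962, 0.1418]
orientation: [[-1.0, -0.0, 0.001], [-0.0, 1.0, 0.0], [-0.001, 0.0, -1.0]]
contact_force: [0.3, 0.9, -3.1]
opening: 0.0366
grasp_force: 60.5
```

jog_arm([
  [0,0,1.5,0,0,0],
  [0,0,1.5,0,0,0],
  [0,0,0,0,0,0],
  [0,0,0,0,0,0],
])

```text
time_s: 21.22
ee_pos: [0.5413, 0.0963, 0.1396]
orientation: [[-1.0, -0.0, 0.001], [-0.0, 1.0, 0.001], [-0.001, 0.001, -1.0]]
contact_force: [-2.8, -0.6, 5.5]
opening: 0.0366
grasp_force: 61.6
```

jog_arm([
  [0,0,0,0,0,0],
  [0,0,0,0,0,0],
  [0,0,0,0,0,0],
  [0,0,0,0,0,0],
  [0,0,0,0,0,0],
], claw=1)

```text
time_s: 21.63
ee_pos: [0.5409, 0.0961, 0.1382]
orientation: [[-1.0, -0.0, 0.0], [-0.0, 1.0, 0.0], [-0.0, 0.0, -1.0]]
contact_force: [-0.5, -0.1, 0.2]
opening: 0.0853
grasp_force: 0.0
```

jog_arm([
  [0,0,-10,0,0,0],
  [0,0,-25,0,0,0],
  [0,0,-35,0,0,0],
  [0,0,-30,0,0,0],
  [0,0,-10,0,0,0],
])

```text
time_s: 22.05
ee_pos: [0.5434, 0.0963, 0.2539]
orientation: [[-1.0, -0.0, 0.008], [0.0, 1.0, 0.003], [-0.008, 0.003, -1.0]]
contact_force: [1.3, -0.1, 1.5]
opening: 0.0854
grasp_force: 0.0
```

jog_arm([
  [0,-20,0,0,0,0],
  [0,-38,0,0,0,0],
  [0,-38,0,0,0,0],
  [0,-38,0,0,0,0],
  [0,-38,0,0,0,0],
])

```text
time_s: 22.47
ee_pos: [0.5405, -0.0775, 0.2487]
orientation: [[-1.0, -0.001, 0.0], [-0.001, 1.0, 0.0], [-0.0, 0.0, -1.0]]
contact_force: [0.2, -0.2, -0.2]
opening: 0.0855
grasp_force: 0.0
```

jog_arm([
  [-1,-38,0,0,0,0],
  [-1,-38,0,0,0,0],
  [-1,-38,0,0,0,0],
  [-1,-38,0,0,0,0],
  [-1,-38,0,0,0,0],
])

```text
time_s: 22.88
ee_pos: [0.5456, -0.2675, 0.2485]
orientation: [[-1.0, -0.001, 0.0], [-0.001, 1.0, 0.0], [-0.0, 0.0, -1.0]]
contact_force: [0.4, 0.7, -0.1]
opening: 0.0853
grasp_force: 0.0
```

jog_arm([
  [0,-30,0,0,0,0],
  [0,-20,0,0,0,0],
  [0,0,0,0,0,0],
  [0,0,0,0,0,0],
  [0,0,0,0,0,0],
])

```text
time_s: 23.3
ee_pos: [0.5462, -0.3146, 0.248]
orientation: [[-1.0, -0.001, -0.0], [-0.001, 1.0, 0.001], [0.0, 0.001, -1.0]]
contact_force: [0.7, 0.9, 0.1]
opening: 0.0855
grasp_force: 0.0
```

```bash
python3 - <<'E'
from h import *
p=ctrl.read_camera("wrist");save(p,"w5")
R=cv2.Rodrigues(np.array(p["rvec"],float))[0];t=np.ravel(p["tvec"])
q=p["K"]@(R@np.array([.546,-.321,.145])+t);print("pred px",q[:2]/q[2])
p=ctrl.read_camera("top")
c=cv2.resize(p["pixels"][90:220,80:340],None,fx=3,fy=3,interpolation=cv2.INTER_CUBIC)
cv2.imwrite("pics/crop5.png",c[:,:,::-1])
E
```

```text
pred px [246.67979488 200.51105362]
```

View pics/w5.png

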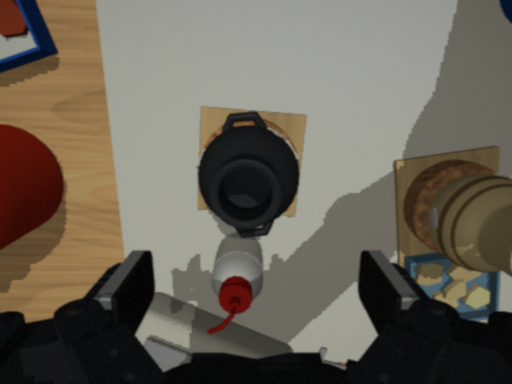

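View pics/crop5.png

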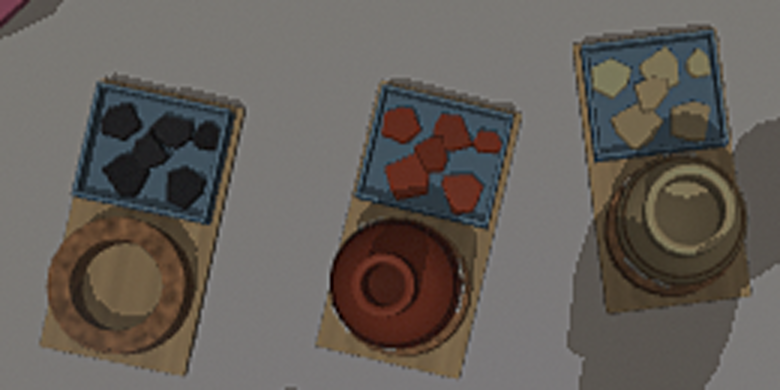

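The wrist view shows the grey pot's mouth at (248,191), about 4 mm nearer the robot than predicted. The top close-up shows the buff and red pots upright in their own rings, and the grey board's ring empty at crop (121,285).

```bash
python3 - <<'E'
from h import *
p=ctrl.read_camera("top")
f=lambda x,y,z: ray(p,(90+y/3,80+x/3),z)
print("G",f(121,285,.036),"redneck",f(386,286,.15),"buffneck",f(690,209,.142))
E
```

```text
G [0.5368733  0.29611614 0.036     ] redneck [0.53322316 0.09299474 0.15      ] buffneck [ 0.58853622 -0.09955939  0.142     ]
```

jog_arm([
  [4,-6.5,15,0,0,0],
  [0,0,25,0,0,0],
  [0,0,25,0,0,0],
  [0,0,25,0,0,0],
  [0,0,15,0,0,0],
])

```text
time_s: 23.87
ee_pos: [0.5414, -0.32, 0.1407]
orientation: [[-1.0, -0.003, -0.003], [-0.003, 1.0, 0.002], [0.003, 0.002, -1.0]]
contact_force: [0.2, 0.2, 0.2]
opening: 0.0854
grasp_force: 0.0
```

jog_arm([
  [0,0,9,0,0,0],
  [0,0,0,0,0,0],
  [0,0,0,0,0,0],
  [0,0,0,0,0,0],
])

```text
time_s: 24.2
ee_pos: [0.543, -0.3227, 0.1357]
orientation: [[-1.0, -0.001, 0.002], [-0.001, 1.0, -0.001], [-0.002, -0.001, -1.0]]
contact_force: [0.9, -0.3, 0.8]
opening: 0.0853
grasp_force: 0.0
```

jog_arm([
  [0,0,0,0,0,0],
  [0,0,0,0,0,0],
  [0,0,0,0,0,0],
  [0,0,0,0,0,0],
  [0,0,0,0,0,0],
], claw=0)

```text
time_s: 24.62
ee_pos: [0.5425, -0.3225, 0.1353]
orientation: [[-1.0, -0.0, 0.001], [-0.0, 1.0, 0.0], [-0.001, 0.0, -1.0]]
contact_force: [-0.5, 1.5, 5.3]
opening: 0.0461
grasp_force: 61.1
```

jog_arm([
  [0,0,0,0,0,0],
  [0,0,0,0,0,0],
  [0,0,0,0,0,0],
  [0,0,0,0,0,0],
])

```text
time_s: 24.95
ee_pos: [0.5426, -0.3225, 0.1352]
orientation: [[-1.0, -0.001, 0.001], [-0.001, 1.0, -0.0], [-0.001, -0.0, -1.0]]
contact_force: [-0.3, 1.1, 6.1]
opening: 0.0463
grasp_force: 61.2
```

jog_arm([
  [0,0,-8,0,0,0],
  [0,0,-18,0,0,0],
  [0,0,-25,0,0,0],
  [0,0,-25,0,0,0],
  [0,0,-25,0,0,0],
])

```text
time_s: 25.37
ee_pos: [0.541, -0.3221, 0.2353]
orientation: [[-1.0, -0.0, -0.003], [-0.0, 1.0, 0.001], [0.003, 0.001, -1.0]]
contact_force: [1.0, 0.6, -2.9]
opening: 0.0469
grasp_force: 62.0
```

jog_arm([
  [0,0,-25,0,0,0],
  [0,0,-25,0,0,0],
  [0,0,-16,0,0,0],
  [0,0,-8,0,0,0],
  [0,0,0,0,0,0],
])

```text
time_s: 25.78
ee_pos: [0.5423, -0.323, 0.3107]
orientation: [[-1.0, -0.0, 0.002], [-0.0, 1.0, -0.001], [-0.002, -0.001, -1.0]]
contact_force: [0.9, 0.2, -2.7]
opening: 0.0464
grasp_force: 62.0
```

jog_arm([
  [0,10,0,0,0,0],
  [0,20,0,0,0,0],
  [0,28,0,0,0,0],
  [0,30,0,0,0,0],
  [0,30,0,0,0,0],
])

```text
time_s: 26.2
ee_pos: [0.5405, -0.202, 0.3068]
orientation: [[-1.0, -0.0, -0.004], [-0.0, 1.0, 0.002], [0.004, 0.002, -1.0]]
contact_force: [0.6, 1.0, -3.7]
opening: 0.0463
grasp_force: 62.3
```

jog_arm([
  [0,30,0,0,0,0],
  [0,30,0,0,0,0],
  [0,30,0,0,0,0],
  [0,30,0,0,0,0],
  [0,30,0,0,0,0],
])

```text
time_s: 26.62
ee_pos: [0.5401, -0.0519, 0.3071]
orientation: [[-1.0, -0.001, -0.004], [-0.001, 1.0, 0.0], [0.004, 0.0, -1.0]]
contact_force: [0.2, -0.1, -3.8]
opening: 0.0463
grasp_force: 62.3
```

jog_arm([
  [1,30,0,0,0,0],
  [1,30,0,0,0,0],
  [1,30,0,0,0,0],
  [1,30,0,0,0,0],
  [1,30,0,0,0,0],
])

```text
time_s: 27.03
ee_pos: [0.5347, 0.0976, 0.3071]
orientation: [[-1.0, -0.001, -0.004], [-0.001, 1.0, -0.001], [0.004, -0.001, -1.0]]
contact_force: [0.2, 0.5, -3.1]
opening: 0.0463
grasp_force: 62.3
```

jog_arm([
  [1,30,0,0,0,0],
  [1,30,0,0,0,0],
  [1,30,0,0,0,0],
  [0,30,0,0,0,0],
  [0,25,0,0,0,0],
])

```text
time_s: 27.45
ee_pos: [0.5313, 0.2436, 0.3068]
orientation: [[-1.0, -0.003, -0.004], [-0.003, 1.0, -0.001], [0.004, -0.001, -1.0]]
contact_force: [1.0, 0.3, -4.0]
opening: 0.0461
grasp_force: 62.3
```

jog_arm([
  [0,18,0,0,0,0],
  [0,10,0,0,0,0],
  [0,0,0,0,0,0],
  [0,0,0,0,0,0],
  [0,0,0,0,0,0],
])

```text
time_s: 27.87
ee_pos: [0.5338, 0.2663, 0.3087]
orientation: [[-1.0, 0.002, -0.001], [0.002, 1.0, -0.002], [0.001, -0.002, -1.0]]
contact_force: [0.8, -0.4, -3.3]
opening: 0.0463
grasp_force: 62.2
```

jog_arm([
  [-1,10,0,0,0,0],
  [-1,14,0,0,0,0],
  [0,9,10,0,0,0],
  [0,0,20,0,0,0],
  [0,0,25,0,0,0],
])

```text
time_s: 28.28
ee_pos: [0.5361, 0.3047, 0.2547]
orientation: [[-1.0, -0.003, 0.003], [-0.003, 1.0, 0.003], [-0.003, 0.003, -1.0]]
contact_force: [-0.1, -0.4, -3.2]
opening: 0.0461
grasp_force: 62.4
```

jog_arm([
  [0,0,25,0,0,0],
  [0,0,20,0,0,0],
  [0,0,10,0,0,0],
  [0,0,0,0,0,0],
  [0,0,0,0,0,0],
])

```text
time_s: 28.7
ee_pos: [0.5357, 0.3023, 0.1991]
orientation: [[-1.0, -0.001, -0.0], [-0.001, 1.0, 0.0], [0.0, 0.0, -1.0]]
contact_force: [-0.5, -0.1, -2.2]
opening: 0.0462
grasp_force: 62.4
```

jog_arm([
  [-0.5,-2.5,10,0,0,0],
  [0,0,15,0,0,0],
  [0,0,15,0,0,0],
  [0,0,10,0,0,0],
  [0,0,5,0,0,0],
])

```text
time_s: 29.12
ee_pos: [0.5359, 0.2989, 0.1435]
orientation: [[-1.0, -0.0, -0.001], [-0.0, 1.0, -0.0], [0.001, -0.0, -1.0]]
contact_force: [0.4, -0.7, -3.3]
opening: 0.0463
grasp_force: 62.4
```

jog_arm([
  [0,0,3,0,0,0],
  [0,0,2,0,0,0],
  [0,0,0,0,0,0],
  [0,0,0,0,0,0],
])

```text
time_s: 29.45
ee_pos: [0.5367, 0.2994, 0.14]
orientation: [[-1.0, -0.0, 0.001], [-0.0, 1.0, 0.001], [-0.001, 0.001, -1.0]]
contact_force: [-0.3, -0.1, -3.2]
opening: 0.046
grasp_force: 62.4
```

jog_arm([
  [0,0,1.5,0,0,0],
  [0,0,1,0,0,0],
  [0,0,0,0,0,0],
  [0,0,0,0,0,0],
])

```text
time_s: 29.78
ee_pos: [0.5367, 0.2997, 0.1384]
orientation: [[-1.0, -0.0, 0.001], [-0.0, 1.0, 0.002], [-0.001, 0.002, -1.0]]
contact_force: [-2.2, -0.7, 5.1]
opening: 0.0467
grasp_force: 63.4
```

jog_arm([
  [2,0,0.5,0,0,0],
  [0,0,1,0,0,0],
  [0,0,0,0,0,0],
  [0,0,0,0,0,0],
])

```text
time_s: 30.12
ee_pos: [0.5341, 0.2999, 0.1361]
orientation: [[-1.0, -0.001, 0.0], [-0.001, 1.0, 0.001], [-0.0, 0.001, -1.0]]
contact_force: [-2.1, 0.7, 4.9]
opening: 0.0462
grasp_force: 63.4
```

jog_arm([
  [1,0,0.5,0,0,0],
  [0,0,0,0,0,0],
  [0,0,0,0,0,0],
])

```text
time_s: 30.37
ee_pos: [0.5334, 0.3001, 0.1357]
orientation: [[-1.0, -0.001, 0.001], [-0.001, 1.0, 0.002], [-0.001, 0.002, -1.0]]
contact_force: [-2.6, 0.5, 5.6]
opening: 0.0462
grasp_force: 63.4
```

jog_arm([
  [0,0,0,0,0,0],
  [0,0,0,0,0,0],
  [0,0,0,0,0,0],
  [0,0,0,0,0,0],
  [0,0,0,0,0,0],
], claw=1)

```text
time_s: 30.78
ee_pos: [0.5332, 0.2989, 0.1346]
orientation: [[-1.0, -0.0, -0.0], [-0.0, 1.0, -0.0], [0.0, -0.0, -1.0]]
contact_force: [0.7, 0.0, 0.7]
opening: 0.0851
grasp_force: 0.0
```

jog_arm([
  [0,0,-10,0,0,0],
  [0,0,-25,0,0,0],
  [0,0,-35,0,0,0],
  [0,0,-35,0,0,0],
  [0,0,-10,0,0,0],
])

```text
time_s: 31.2
ee_pos: [0.536, 0.3003, 0.2567]
orientation: [[-1.0, -0.0, 0.009], [0.0, 1.0, 0.006], [-0.009, 0.006, -1.0]]
contact_force: [1.9, 0.6, 0.7]
opening: 0.0851
grasp_force: 0.0
```

jog_arm([
  [10,30,0,0,0,0],
  [10,35,0,0,0,0],
  [10,35,0,0,0,0],
  [10,35,0,0,0,0],
  [10,35,0,0,0,0],
])

```text
time_s: 31.62
ee_pos: [0.4825, 0.4706, 0.2506]
orientation: [[-1.0, -0.0, 0.001], [-0.0, 1.0, 0.001], [-0.001, 0.001, -1.0]]
contact_force: [0.8, 0.1, 0.4]
opening: 0.0855
grasp_force: 0.0
```

jog_arm([
  [0,0,0,0,0,0],
  [0,0,0,0,0,0],
  [0,0,0,0,0,0],
  [0,0,0,0,0,0],
  [0,0,0,0,0,0],
])

```text
time_s: 32.03
ee_pos: [0.4844, 0.4672, 0.2502]
orientation: [[-1.0, 0.003, 0.001], [0.003, 1.0, -0.0], [-0.001, -0.0, -1.0]]
contact_force: [-0.8, -0.5, 0.6]
opening: 0.0853
grasp_force: 0.0
```

```bash
python3 - <<'E'
from h import *
p=ctrl.read_camera("top")
a=cv2.resize(p["pixels"][90:220,80:340],None,fx=3,fy=3,interpolation=cv2.INTER_CUBIC)
cv2.imwrite("pics/crop6.png",a[:,:,::-1])
p=ctrl.read_camera("side")
c=cv2.resize(p["pixels"][110:290,110:430],None,fx=2.4,fy=2.4,interpolation=cv2.INTER_CUBIC)
cv2.imwrite("pics/s6.png",c[:,:,::-1])
for n in("wash_bottle","tape_roll","brush"): print(n,[np.round(ray(p,r["point"],0),3) for r in ctrl.spot_point(p,n)[:1]])
E
```

```text
wash_bottle [array([0.542, 0.312, 0.   ])]
tape_roll [array([ 0.376, -0.031,  0.   ])]
brush [array([0.365, 0.163, 0.   ])]
```

View pics/crop6.png

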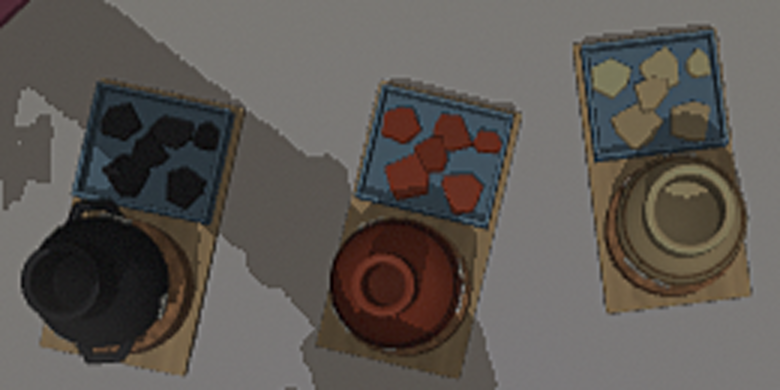

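View pics/s6.png

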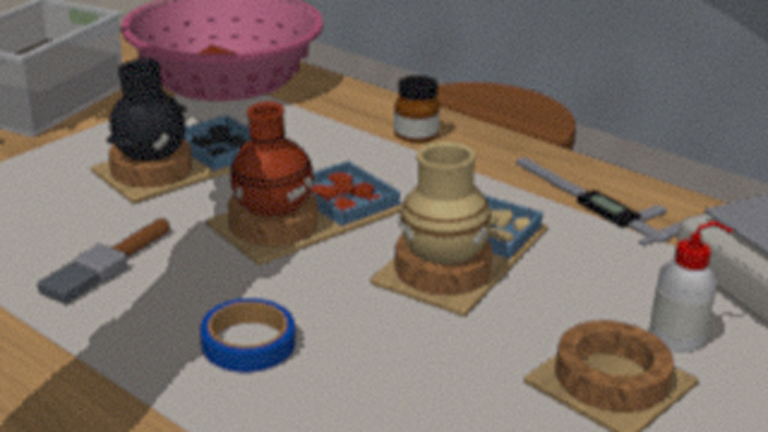

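Both views show all three pots upright in their own rings: grey at crop (150,125), red at (272,180) and buff at (445,215). The spare ring is empty, and the bottle, tape and brush are where they were. I'm handing in.

```bash
python3 -c "
from h import *
print(ctrl.close_job())"
```

```text
the job is handed in; nothing more can be done
None
```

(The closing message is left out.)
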